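# Bring the viewing camera over the plate and hold it

## Task

On the plate-viewing stand, turn the handwheel at its side, a bite at a time, until the stage pointer stands at the 50 mm line of the stage scale; move the stage only by its wheel. Then take the grip block on top of the camera boom so that its lock button is squeezed in, draw the boom out to the 100 mm line of its own scale, and finish while still holding it steady there with the button in, because the return spring pulls it back in when it is let go. Leave the other things on the bench where they are.

Things in the scene. Friction and masses are not known exactly. Their poses are not given: they have to be found in the camera images.
- stand: plate-viewing stand, fixed: white base 250 x 295 mm, 70 mm high (own x -125..125, y -125..170 mm). Origin on the bench under the boom line; own x along the stage's travel (roughly away from the robot), y along the boom (left), z up; yaw varies. A pillar at y 125..155 carries the level boom sleeve: 33 mm square, on the line x = 0, y 75..224, top 232 mm high
- wheel_axis (a point): centre of the handwheel: upright aluminium disc, 100 mm diameter, 12 mm thick, fine-knurled rim, hub 26 mm, axle 16 mm; at the stand's x 0, y -175, z 62 mm, axle along the stand's y (point axes = stand's). 44 mm free between wheel and base. Pinch the upper rim from above across its thickness and carry it round in an arc, about 0.7 rad either side of the top per grasp; the rim needs about 3 N
- wheel (a joint): handwheel angle in rad, 0 to 6.25, starts between 0.3 and 1.25; stays where it is left. Grows as the TOP of the wheel goes towards the stand's +x (away from the robot). One rad moves the stage 16 mm towards +x (rack and pinion), so 3.125 rad is the 50 mm line
- stage (a joint): reading of the stage scale in m (0 to 0.100); grows as the stage goes towards the stand's +x; the 50 mm line is 0.050.
- carriage: the stage carriage: aluminium plate 120 x 150 mm with a white 24-well plate clipped on it (127.8 x 85.5 mm, top 107 mm above the bench). It slides along the stand's x. Not to be touched.
- stage_pointer (a point): tip of the pointer on the carriage's -y edge, a dark tongue with a white line, 6 mm wide, 86 mm above the bench.
- stage_mark (a point): middle of the 50 mm line, the longest and thickest in the middle of the stage scale: an aluminium strip on top of the base, on the handwheel's side of the carriage, with a line every 10 mm from 0 (robot's end) to 100. The pointer stands at it when both have the same x in the stand's frame (55 mm)
- boom (a joint): how far the boom is drawn out of its sleeve, in m: 0 parked, 0.125 end stop; also its scale's reading at the sleeve's mouth. It draws out level towards the stand's -y, over the plate. A return spring pulls it home with about 4 N when parked, 5.5 N at 100 mm. With the lock button out, the parked boom is locked and moves no more than 2 mm; let go, it runs back in
- sleeve_mouth (a point): top of the sleeve's mouth (at x 0, y 75, z 232 mm of the stand): the boom's scale is read here.
- boom_mark (a point): the 100 mm line on the boom's top face (aluminium bar 20 mm wide, top 225 mm above the bench): a thick line right across the bar; a line every 10 mm, those at 0 and 50 longer than the rest. Hidden in the sleeve until the boom is drawn out 100 mm; then it stands just at the mouth
- handle: grey grip block on the boom's outer end, with a small white camera hanging below the bar. Block 30 mm wide (stand's x), 34 mm long (stand's y), from 225 to 277 mm above the bench, free on all sides. Origin on the bar's axis, 38 mm below the point grip; axes as the stand's
- grip (a point): centre of the grip block at the height of the button, 253 mm above the bench (at x 0, y 45, z 253 mm of the stand when parked): pinch here from above, fingers closing along the stand's x, so that one finger pushes the button in; axes as the stand's.
- lock (a joint): lock button travel in m: 0 out (locked), 0.0055 fully in. The boom is free once it is in by 4 mm. It takes 5 N to start and 8 N to press fully; it springs out when let go
- lock_face (a point): middle of the face of the lock button, a black round cap of 16 mm diameter that stands 6 mm proud of the +x face of the grip block (the face away from the robot); it is pushed towards -x.
- tip_box: bystander: closed clear pipette-tip box 82 x 120 x 70 mm, loose; origin under its centre
- tube_rack: bystander: low flat green tube rack 110 x 200 x 33 mm, loose; origin under its centre
- beaker: bystander: glass beaker, 68 mm diameter, 90 mm high, loose; origin under its centre
- pipette: bystander: hand pipette lying on the bench, 252 mm long (along its own y), 25 mm high, loose; origin under it

How it is judged (in metres and radians):
On the way, in this order (a step that is already met when the one before it is completed fails the run):
1. the stage stands still with its pointer within 3 mm of the 50 mm line, the boom still parked (value of joint stage between 0.047 and 0.053 m and velocity of joint stage between -0.004 and 0.004 m/s and value of joint boom below 0.008 m), for 0.3 s.
2. the lock button is squeezed in between the fingers, the boom being still near its park (value of joint lock above 0.004 m and contact force between the fingers and handle above 3 N and value of joint boom below 0.03 m), for 0.1 s.
At the end, for the whole second after the job is handed in: The gripper holds the grip block (over 3 N) with the lock button pressed in (over 4 of 5.5 mm); the boom reads 100 mm within 3 mm and is still; the stage reads 50 mm within 3 mm; the four other things are within 20 mm of where they were (value of joint boom between 0.097 and 0.103 m and velocity of joint boom between -0.005 and 0.005 m/s and value of joint lock above 0.004 m and contact force between the fingers and handle above 3 N and value of joint stage between 0.047 and 0.053 m and distance of each of tip_box, tube_rack, beaker, pipette from where it was at the start of the episode below 0.02 m); the arm keeps its last pose, push and grip.
It fails at once if the stage carriage or its plate is touched by the robot (over 2 N) (contact force between any of the fingers, the arm and carriage above 2 N).
It fails at once if another thing on the bench is shoved over 20 mm or tipped (distance of any of tip_box, tube_rack, beaker, pipette from where it was at the start of the episode above 0.02 m or angle between beaker's own z axis and vertical above 0.5 rad).
It also fails if it takes over 69 s, if anything falls off the work surface, if the arm or the gripper's body presses on something with over 40 N, if the wrist force passes 120 N, or if a joint passes its speed limit or range.

## Robot

A 6-joint arm with a two-finger parallel gripper is mounted at the origin on the work surface. World frame = base frame: x ahead of the robot, y to its left, z up, the work surface at z = 0. Lengths are in mm, angles in rad, forces in N, time in s.
With the tool pointing down it reaches from about 300 to 775 mm from the base axis. Payload 14.6 kg.
Tool frame: the origin (TCP) lies on the front face of the gripper's body, between the roots of the fingers; the fingertips stand 97 mm ahead of it and the grasp point (between the pads) lies 78 mm ahead of it; z points along the fingers, y is the line along which they close (so a half turn about z gives the same grasp; the last joint's range is limited). The gripper opens to 94 mm and grips with 3 to 60 N. Pads are 16 mm wide; open, the fingers measure 119 mm over their backs; the gripper's body (75 mm by 177 mm) begins 78 mm behind the grasp point.
Start: joints at [-1.299, 0.3, 1.521, -0, 1.321, -0.067], TCP at [182.788, -518.728, 302.646] pointing down, gripper open.
Joint ranges: [-3.03, 3.03], [-0.79, 2.21], [0.23, 2.52], [-1.04, 4.18], [0, 3.07], [-2.55, 2.55]. Speed limits (rad/s): [2.22, 2.22, 2.57, 3.14, 3.14, 3.14].

## Interface

Orientations are given as [roll, pitch, yaw] about the fixed x, y, z axes, in that order (R = Rz(yaw) Ry(pitch) Rx(roll)).
In Python, from cell import * gives the robot as it stands.
- The arm moves only by the tool carry_out, never from a script. Its arguments are lists of equal length, an entry for each row: "slide": the shift along the world's x, y, z scaled (see below), a list of three; "dr": the turn, a rotation vector about the world's x, y, z scaled (see below), a list of three; "gripper": the opening in per cent of the stroke, from 0 (shut) to 100 (fully open). A call has 1 to 10 rows; each row is the pose to reach, as a shift and turn from the pose commanded when the call began, turning the shorter way round; what a row does not reach only later rows make up. The controller multiplies each number of a shift by 0.25 m and each number of a turn by 360 degrees. A row lasts 1/12 s, in which the tool goes at most 41.7 mm and 7.16 degrees, less where a joint would pass 70% of its speed; a pose out of reach is approached as far as the arm can. A call with a number of a shift or a turn outside -1 to 1 is refused whole. A call with a gripper value outside its range is refused whole. The fingers move at their own pace and stop on an object; "newtons" is the grip in N (left out, the last holds). Time passes only in rows, so rows that repeat a pose let the fingers close. It gives the time, the measured TCP pose, the force, the opening and the grip force at its end, in the units of the state.
- read_state(): the state, without advancing time (a new reading comes with each control period).
- camera(name): name is "scene" or "top"; returns the picture (384x512x3 uint8, red, green, blue); there is no depth.
- camera_model(name): a dict with "vfov" (degrees; the focal length in pixels is half the picture's height over the tangent of half this angle, whatever the lens; pixels are square), "cx", "cy" (the principal point, pixels), "R" (3x3) and "t" (3): a world point X has camera coordinates R X + t. Camera axes: x right, y down, z forward; pixel columns grow to the right and rows downward; lengths in mm; the calibration is good to about 2 mm. A picture is of the moment at which its call begins. camera_model takes no time and is no camera call.
- sign_off(): hands the job in; it is judged then, once.
The state is a dict: "clock": time; "joints": joint angles; "qd": joint speeds; "effort": joint torques, N m; "eef_pos": TCP position; "eef_rot": TCP orientation; "wrist_force": force on the tool from outside, world axes, zero at the start; "moment": the same for the moment, N m; "finger_gap": finger opening in mm; "finger_force": force on a finger pad.
Only numpy, scipy, OpenCV 4.12 (cv2) and the standard library are available. Lean on these libraries where they do the work, as an engineer would, in place of code of your own. Each camera call takes 0.05 s, during which the arm holds its last target. There are 200 camera calls.

## Working session

There is one attempt and no reset: what is moved stays moved. The work goes in short steps, Python scripts to look and compute and a tool call to move; the robot and the scene stay as the last step left them, time stands still between calls to the robot, and variables do not carry over. Pictures are saved under pics/ and viewed, at most 10 in all, crops included, and the job is handed in when it is done.

Besides the shell and the picture viewer there is one more tool, called by a JSON object that holds its "name" and its "arguments", one argument or row to a line. carry_out: Moves the arm, as the interface text tells. Its arguments: {"type":"object","properties":{"slide":{"type":"array","items":{"type":"array","items":{"type":"number","minimum":-1,"maximum":1}}},"dr":{"type":"array","items":{"type":"array","items":{"type":"number","minimum":-1,"maximum":1}}},"gripper":{"type":"array","items":{"type":"number"}},"newtons":{"type":"number"}},"required":["slide","dr","gripper"]}

```bash
mkdir -p pics; cat > h.py <<'E'
from cell import *
import numpy as np, cv2
def save(n,img): cv2.imwrite(f'pics/{n}.png',img[:,:,::-1])
def ray(c,u,v,z):
    m=camera_model(c);f=192/np.tan(np.radians(m['vfov'])/2)
    R=np.array(m['R']);t=np.array(m['t']);C=-R.T@t
    d=R.T@np.array([(u-m['cx'])/f,(v-m['cy'])/f,1]);return C+d*(z-C[2])/d[2]
def proj(c,X):
    m=camera_model(c);f=192/np.tan(np.radians(m['vfov'])/2)
    p=np.array(m['R'])@np.array(X)+np.array(m['t']);return np.array([m['cx']+f*p[0]/p[2],m['cy']+f*p[1]/p[2]])
E
python3 - <<'E'
from h import *
a=camera('scene');b=camera('top');save('s0',a);save('t0',b)
for c in('scene','top'):
    m=camera_model(c);print(m['vfov'],m['cx'],m['cy'],-np.array(m['R']).T@np.array(m['t']),np.round(m['R'],2).tolist(),{k for k in m})
print(read_state())
E
```

```text
48.52343251345504 256.227618651994 195.96996697109753 [1026.33927868 -678.57282753  972.20838586] [[0.86, 0.51, -0.01], [0.35, -0.59, -0.73], [-0.38, 0.63, -0.68]] {'vfov', 'R', 'cy', 't', 'cx'}
49.31425647057146 256.9372136399287 188.56830141466608 [ 357.47634902   50.28778997 1337.46009172] [[0.02, -1.0, -0.02], [-0.98, -0.02, -0.19], [0.19, 0.02, -0.98]] {'vfov', 'R', 'cy', 't', 'cx'}
{'clock': 0.1, 'joints': array([-1.29859657e+00,  3.00418401e-01,  1.52148775e+00, -2.35166767e-06,
        1.32068230e+00, -6.66050715e-02]), 'qd': array([-6.18112429e-04, -2.15097278e-03, -8.69354978e-04,  2.36127097e-05,
       -6.21903512e-04, -9.42001725e-04]), 'effort': array([ 1.47387691e-03, -5.32644582e+01, -3.53285086e+01,  7.09062768e-02,
        2.34920578e-02, -9.23024822e-05]), 'eef_pos': array([ 182.75948276, -518.61843119,  302.15466609]), 'eef_rot': array([-3.14059892e+00, -6.40029683e-05,  3.38805379e-01]), 'wrist_force': array([ 0.40666964, -0.0508187 ,  0.59745067]), 'moment': array([ 0.01796333, -0.02942277, -0.0244938 ]), 'finger_force': 0.0, 'finger_gap': 93.9838294890154}
```

View pics/s0.png

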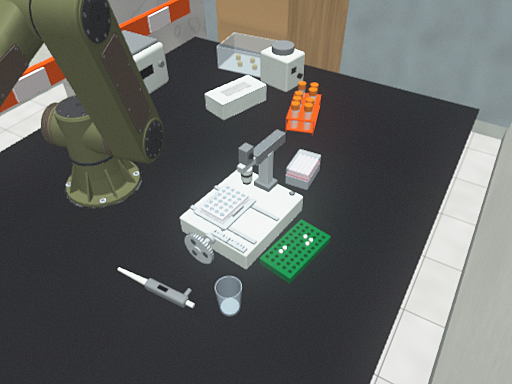

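View pics/t0.png

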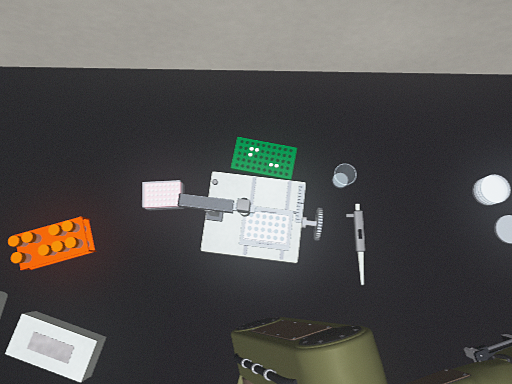

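The scene view shows the stand around (240,215), with the wheel at (200,247). The top view shows the base with corners near (212,172), (306,182), (298,262) and (201,249), and the wheel near (319,223). Next I'll enlarge both.

```bash
python3 - <<'E'
from h import *
a=cv2.imread('pics/s0.png');b=cv2.imread('pics/t0.png')
A=cv2.resize(a[125:275,170:310],None,fx=4,fy=4,interpolation=cv2.INTER_CUBIC)
B=cv2.resize(b[160:275,190:340],None,fx=5,fy=5,interpolation=cv2.INTER_CUBIC)
cv2.imwrite('pics/A.png',A);cv2.imwrite('pics/B.png',B)
for u,v in[(212,172),(306,182),(298,262),(201,249)]: print(ray('top',u,v,70).round())
E
```

```text
[651. 218.  70.]
[625. -75.  70.]
[381. -52.  70.]
[412. 240.  70.]
```

View pics/A.png

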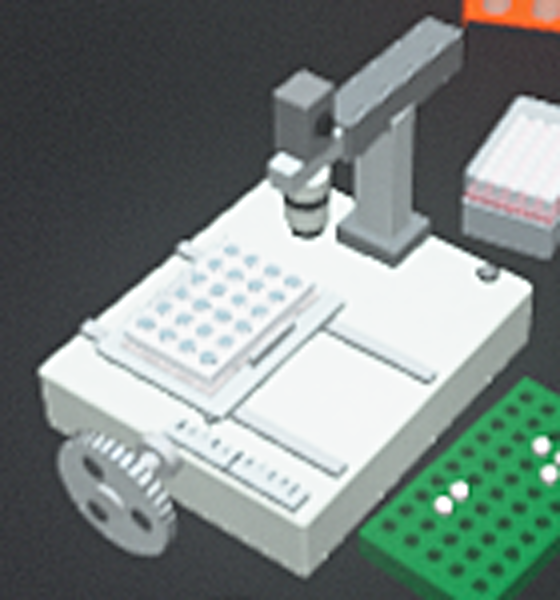

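View pics/B.png

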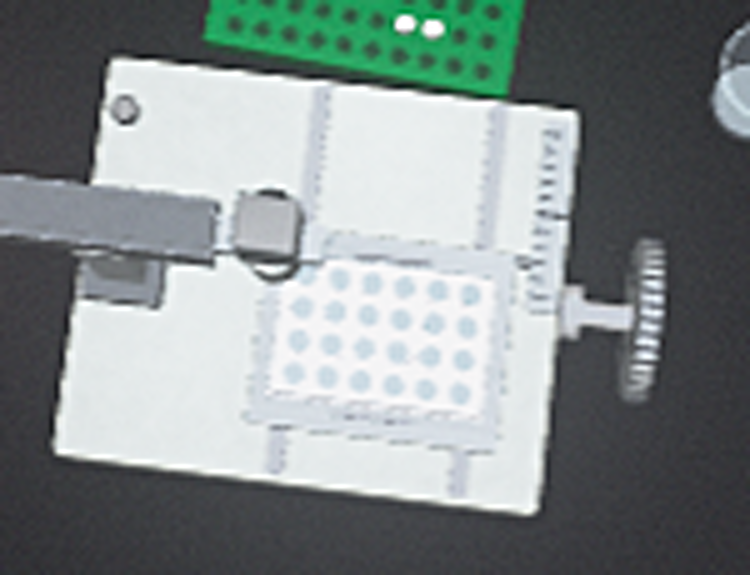

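Crop A shows the wheel, scale and pointer clearly. In crop B the base corners are at (108,58), (580,110), (537,515) and (55,457), the pointer at (527,262), the 50 mm line at (557,216), the block top centre at (268,228), and the wheel at (645,320).

```bash
cat >> h.py <<'E'
def B(x,y,z): return ray('top',190+(x+.5)/5-.5,160+(y+.5)/5-.5,z)
def A(x,y,z): return ray('scene',170+(x+.5)/4-.5,125+(y+.5)/4-.5,z)
E
python3 - <<'E'
from h import *
P=np.array([B(108,58,70),B(580,110,70),B(537,513,70),B(55,457,70)])[:,:2]
Q=np.array([[125,170],[125,-125],[-125,-125],[-125,170.]])
pc,qc=P.mean(0),Q.mean(0)
H=(Q-qc).T@(P-pc);th=np.arctan2(H[0,1]-H[1,0],H[0,0]+H[1,1])
R=np.array([[np.cos(th),-np.sin(th)],[np.sin(th),np.cos(th)]]);o=pc-R@qc
print('yaw',th,'o',o,'res',(P-(Q@R.T+o)).round(1).tolist())
S=lambda x:(R.T@(np.array(x)[:2]-o)).round(1)
print('block top',S(B(268,226,277)),'mark',S(B(557,216,74)),S(A(234,462,74)),'ptr',S(B(527,262,86)),S(A(213,418,86)),'wheeltop',S(B(645,320,112)))
print('base A corners',S(A(303,528,70)),S(A(532,284,70)),S(A(40,372,70)),'block A',[S(A(*p,277)) for p in((275,96),(305,70),(336,86),(306,112))])
print('wheel centre A front face',S(A(116,492,62)))
W=lambda x,y:R@[x,y]+o
print('wheel',W(0,-175),'grip',W(0,45))
E
```

```text
yaw -0.09150737300995472 o [514.45311985  62.38169234] res [[-1.3, -0.0], [-1.2, -0.0], [1.7, 2.1], [0.9, -2.1]]
block top [-0.3 44. ] mark [  55.5 -117.1] [  53.3 -109.3] ptr [  23.5 -101. ] [ 22.8 -93.9] wheeltop [  -6.4 -171.4]
base A corners [ 125.2 -125.2] [124.7 169.7] [-119.4 -121.9] block A [array([-9.9, 30.2]), array([-11.3,  65.7]), array([17. , 63.3]), array([17.8, 28.2])]
wheel centre A front face [  -2.9 -170.5]
wheel [ 498.46166906 -111.88612884] grip [518.56520719 107.19341779]
```

Everything checks out: the yaw is -0.0915 and the stage is at about 18 mm, so the wheel needs about +2 rad. I'll do it in two bites, starting with the approach.

{"name": "carry_out", "arguments": {
  "slide": [
    [0.7, 1, 0],
    [0.7, 1, 0],
    [0.7, 1, 0],
    [0.7, 1, 0],
    [0.7, 1, 0],
    [0.7, 1, 0],
    [0.7, 1, 0],
    [0.7, 1, 0],
    [0.7, 1, 0]
  ],
  "dr": [
    [0, 0, -0.0685],
    [0, 0, -0.0685],
    [0, 0, -0.0685],
    [0, 0, -0.0685],
    [0, 0, -0.0685],
    [0, 0, -0.0685],
    [0, 0, -0.0685],
    [0, 0, -0.0685],
    [0, 0, -0.0685]
  ],
  "gripper": [45, 45, 45, 45, 45, 45, 45, 45, 45],
  "newtons": 20
}}

```text
clock: 0.85
eef_pos: [359.3, -266.0, 302.6]
eef_rot: [-3.141, -0.0, -0.088]
wrist_force: [-0.5, -1.2, 0.0]
finger_gap: 42.5
finger_force: 0.0
```

{"name": "carry_out", "arguments": {
  "slide": [
    [0.467, 0.636, 0],
    [0.467, 0.636, 0],
    [0.467, 0.636, 0],
    [0.467, 0.636, 0],
    [0.467, 0.636, 0],
    [0.467, 0.636, -0.2],
    [0.467, 0.636, -0.2],
    [0.467, 0.636, -0.2],
    [0.467, 0.636, -0.2]
  ],
  "dr": [
    [0, 0, 0],
    [0, 0, 0],
    [0, 0, 0],
    [0, 0, 0],
    [0, 0, 0],
    [0, 0, 0],
    [0, 0, 0],
    [0, 0, 0],
    [0, 0, 0]
  ],
  "gripper": [45, 45, 45, 45, 45, 45, 45, 45, 45]
}}

```text
clock: 1.6
eef_pos: [474.3, -110.7, 253.1]
eef_rot: [-3.141, 0.001, -0.093]
wrist_force: [0.1, 0.3, 1.2]
finger_gap: 42.4
finger_force: 0.0
```

{"name": "carry_out", "arguments": {
  "slide": [
    [0, 0, -0.15],
    [0, 0, -0.25],
    [0, 0, -0.314],
    [0, 0, -0.314],
    [0, 0, -0.314],
    [0, 0, -0.314],
    [0, 0, -0.314],
    [0, 0, -0.314],
    [0, 0, -0.314],
    [0, 0, -0.314]
  ],
  "dr": [
    [0, 0, 0],
    [0, 0, 0],
    [0, 0, 0],
    [0, 0, 0],
    [0, 0, 0],
    [0, 0, 0],
    [0, 0, 0],
    [0, 0, 0],
    [0, 0, 0],
    [0, 0, 0]
  ],
  "gripper": [45, 45, 45, 45, 5, 5, 5, 5, 5, 5]
}}

```text
clock: 2.43
eef_pos: [474.8, -110.0, 175.0]
eef_rot: [3.141, -0.001, -0.092]
wrist_force: [-2.4, -3.6, 7.8]
finger_gap: 12.0
finger_force: 20.0
```

{"name": "carry_out", "arguments": {
  "slide": [
    [0.0217, -0.002, 0.0126],
    [0.045, -0.0041, 0.0218],
    [0.0695, -0.0064, 0.0275],
    [0.0944, -0.0087, 0.0294],
    [0.1195, -0.011, 0.0275],
    [0.1439, -0.0132, 0.0218],
    [0.1672, -0.0153, 0.0126],
    [0.1889, -0.0173, 0],
    [0.1889, -0.0173, 0],
    [0.1889, -0.0173, 0]
  ],
  "dr": [
    [0, 0, 0],
    [0, 0, 0],
    [0, 0, 0],
    [0, 0, 0],
    [0, 0, 0],
    [0, 0, 0],
    [0, 0, 0],
    [0, 0, 0],
    [0, 0, 0],
    [0, 0, 0]
  ],
  "gripper": [5, 5, 5, 5, 5, 5, 5, 5, 5, 5]
}}

```text
clock: 3.27
eef_pos: [521.9, -114.6, 174.2]
eef_rot: [3.141, -0.0, -0.092]
wrist_force: [0.5, -6.4, -2.7]
finger_gap: 11.8
finger_force: 20.0
```

```bash
python3 - <<'E'
from h import *
a=camera('scene');b=camera('top');save('s1',a);save('t1',b)
f=lambda n:cv2.imread(n)
A=cv2.resize(f('pics/s1.png')[150:275,170:270],None,fx=4,fy=4,interpolation=cv2.INTER_CUBIC)
B=cv2.resize(f('pics/t1.png')[175:275,225:325],None,fx=4,fy=4,interpolation=cv2.INTER_CUBIC)
A=A[:400];A=np.hstack([A,B]);cv2.imwrite('pics/C.png',A)
E
```

```text
(no output)
```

View pics/C.png

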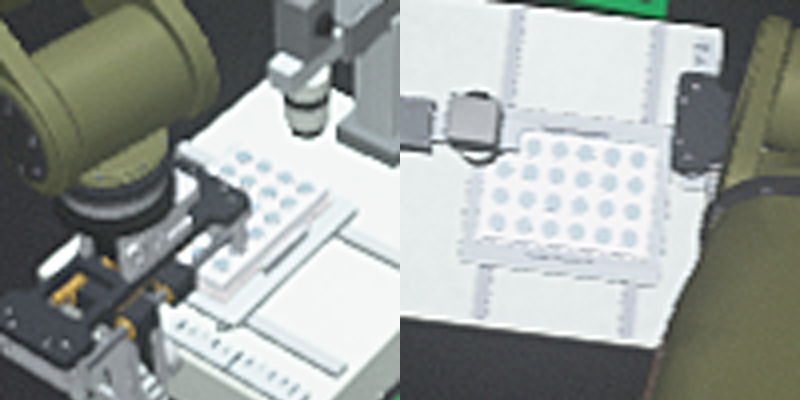

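The pointer tip is at (225,326) in the left half of the crop, and the wells have clearly moved up in the top view. Next I'll compute the reading.

```bash
cat >> h.py <<'E'
th=-0.0915;R2=np.array([[np.cos(th),-np.sin(th)],[np.sin(th),np.cos(th)]]);o=np.array([514.45,62.38])
S=lambda x:(R2.T@(np.array(x)[:2]-o)).round(1)
def shift(a,b,box):  # template shift of the well plate in top view -> stand-x mm
    x0,y0,x1,y1=box;T=a[y0:y1,x0:x1];m=14
    r=cv2.matchTemplate(b[y0-m:y1+4,x0-m:x1+m],T,cv2.TM_CCOEFF_NORMED)
    _,s,_,(u,v)=cv2.minMaxLoc(r)
    fu=fv=0
    if 0<u<r.shape[1]-1: l,c,h=r[v,u-1:u+2];fu=(l-h)/2/(l-2*c+h)
    if 0<v<r.shape[0]-1: l,c,h=r[v-1:v+2,u];fv=(l-h)/2/(l-2*c+h)
    c=np.array([(x0+x1)/2,(y0+y1)/2]);d=np.array([u-m+fu,v-m+fv])
    return s,d,S(ray('top',*(c+d),107))-S(ray('top',*c,107))
E
python3 - <<'E'
from h import *
print(S(ray('scene',170+225.5/4-.5,150+326.5/4-.5,86)))
a=cv2.imread('pics/t0.png');b=cv2.imread('pics/t1.png')
print(shift(a,b,(246,218,286,246)),shift(a,b,(243,224,286,244)))
E
```

```text
[ 34.4 -94.8]
(0.7589965462684631, array([ 7.0416703, -3.1368194], dtype=float32), array([ 11.5, -19.5])) (0.889432430267334, array([ 0.56541735, -4.0251513 ], dtype=float32), array([11.9, -0.3]))
```

The match gives a shift of +11.8 mm, which is about 0.74 rad, because the untilted pads slipped. The stage is now at about 30 mm. For the next bite I'll tilt the tool along with the wheel and grip harder.

{"name": "carry_out", "arguments": {
  "slide": [
    [0, 0, 0],
    [0, 0, 0],
    [0, 0, 0],
    [0, 0, 0],
    [0, 0, 0.15],
    [0, 0, 0.32],
    [0, 0, 0.32],
    [0, 0, 0.32]
  ],
  "dr": [
    [0, 0, 0],
    [0, 0, 0],
    [0, 0, 0],
    [0, 0, 0],
    [0, 0, 0],
    [0, 0, 0],
    [0, 0, 0],
    [0, 0, 0]
  ],
  "gripper": [45, 45, 45, 45, 45, 45, 45, 45]
}}

```text
clock: 4.03
eef_pos: [522.3, -114.1, 256.4]
eef_rot: [3.141, -0.004, -0.091]
wrist_force: [0.0, 0.0, -1.3]
finger_gap: 42.1
finger_force: 0.0
```

{"name": "carry_out", "arguments": {
  "slide": [
    [-0.15, 0.014, 0],
    [-0.3, 0.028, 0],
    [-0.4756, 0.044, 0],
    [-0.4756, 0.044, 0],
    [-0.4756, 0.044, 0],
    [-0.4756, 0.044, -0.1],
    [-0.4756, 0.044, -0.2076],
    [-0.4756, 0.044, -0.2076],
    [-0.4756, 0.044, -0.2076]
  ],
  "dr": [
    [-0.0087, -0.0951, 0],
    [-0.0087, -0.0951, 0],
    [-0.0087, -0.0951, 0],
    [-0.0087, -0.0951, 0],
    [-0.0087, -0.0951, 0],
    [-0.0087, -0.0951, 0],
    [-0.0087, -0.0951, 0],
    [-0.0087, -0.0951, 0],
    [-0.0087, -0.0951, 0]
  ],
  "gripper": [45, 45, 45, 45, 45, 45, 45, 45, 45]
}}

```text
clock: 4.78
eef_pos: [402.4, -102.8, 201.3]
eef_rot: [-3.14, -0.596, -0.093]
wrist_force: [-0.1, -0.2, 1.2]
finger_gap: 42.2
finger_force: 0.0
```

```bash
python3 - <<'E'
from h import *
from scipy.spatial.transform import Rotation as Ro
s=read_state();print(s['eef_pos'],s['joints'],s['wrist_force'],s['finger_gap'])
r=Ro.from_euler('xyz',s['eef_rot']).as_matrix();z=r[:,2]
print('tool z',z,'ideal',[np.sin(.6)*np.cos(th),np.sin(.6)*np.sin(th),-np.cos(.6)],'y',r[:,1])
b=camera('top');save('t2',b)
print(shift(cv2.imread('pics/t0.png'),b[:,:,::-1].copy(),(243,224,286,244)))
E
```

```text
[ 402.40034331 -102.82649042  201.26198022] [-0.41377795 -0.03968541  2.25126664  0.4786799   0.39912972  0.85611319] [-0.06031033 -0.23569624  1.18917009] 42.17042767820193
tool z [ 0.55944637 -0.05017153 -0.82734671] ideal [np.float64(0.5622804580597499), np.float64(-0.05159272473693367), np.float64(-0.8253356149096783)] y [-0.09149052 -0.99580485 -0.0014782 ]
(0.8906615376472473, array([ 0.56210864, -4.0248303 ], dtype=float32), array([11.9, -0.3]))
```

{"name": "carry_out", "arguments": {
  "slide": [
    [0.06, -0.0055, -0.09],
    [0.1123, -0.0103, -0.165],
    [0.1123, -0.0103, -0.165],
    [0.1123, -0.0103, -0.165],
    [0.1123, -0.0103, -0.165],
    [0.1123, -0.0103, -0.165],
    [0.1123, -0.0103, -0.165],
    [0.1123, -0.0103, -0.165],
    [0.1123, -0.0103, -0.165]
  ],
  "dr": [
    [0, 0, 0],
    [0, 0, 0],
    [0, 0, 0],
    [0, 0, 0],
    [0, 0, 0],
    [0, 0, 0],
    [0, 0, 0],
    [0, 0, 0],
    [0, 0, 0]
  ],
  "gripper": [45, 45, 45, 5, 5, 5, 5, 5, 5],
  "newtons": 40
}}

```text
clock: 5.58
eef_pos: [431.0, -106.0, 161.9]
eef_rot: [3.141, -0.602, -0.092]
wrist_force: [-10.3, -3.6, 9.4]
finger_gap: 11.7
finger_force: 40.0
```

```bash
python3 -c "
import numpy as np
c,s=np.cos(.0915),np.sin(.0915)
for a in np.arange(-.5,.66,.1):
    dx=120*(np.sin(a)-np.sin(-.6));dz=120*(np.cos(a)-np.cos(.6));k=(a+.6)/2/np.pi
    print(round(a,2),np.round([dx*c/250,-dx*s/250,dz/250],4).tolist(),np.round([k*s,k*c,0],4).tolist())"
```

```text
-0.5 [0.0407, -0.0037, 0.0251] [0.0015, 0.0158, 0.0]
-0.4 [0.0838, -0.0077, 0.0459] [0.0029, 0.0317, 0.0]
-0.3 [0.1286, -0.0118, 0.0624] [0.0044, 0.0475, 0.0]
-0.2 [0.1749, -0.0161, 0.0743] [0.0058, 0.0634, 0.0]
-0.1 [0.2222, -0.0204, 0.0814] [0.0073, 0.0792, 0.0]
-0.0 [0.2699, -0.0248, 0.0838] [0.0087, 0.0951, 0.0]
0.1 [0.3176, -0.0291, 0.0814] [0.0102, 0.1109, 0.0]
0.2 [0.3649, -0.0335, 0.0743] [0.0116, 0.1268, 0.0]
0.3 [0.4112, -0.0377, 0.0624] [0.0131, 0.1426, 0.0]
0.4 [0.456, -0.0418, 0.0459] [0.0145, 0.1585, 0.0]
0.5 [0.4991, -0.0458, 0.0251] [0.016, 0.1743, 0.0]
0.6 [0.5398, -0.0495, 0.0] [0.0175, 0.1902, 0.0]
```

{"name": "carry_out", "arguments": {
  "slide": [
    [0.0407, -0.0037, 0.0251],
    [0.0838, -0.0077, 0.0459],
    [0.1286, -0.0118, 0.0624],
    [0.1749, -0.0161, 0.0743],
    [0.2222, -0.0204, 0.0814],
    [0.2699, -0.0248, 0.0838],
    [0.3176, -0.0291, 0.0814],
    [0.3649, -0.0335, 0.0743],
    [0.4112, -0.0377, 0.0624],
    [0.4112, -0.0377, 0.0624]
  ],
  "dr": [
    [0.0015, 0.0158, 0],
    [0.0029, 0.0317, 0],
    [0.0044, 0.0475, 0],
    [0.0058, 0.0634, 0],
    [0.0073, 0.0792, 0],
    [0.0087, 0.0951, 0],
    [0.0102, 0.1109, 0],
    [0.0116, 0.1268, 0],
    [0.0131, 0.1426, 0],
    [0.0131, 0.1426, 0]
  ],
  "gripper": [5, 5, 5, 5, 5, 5, 5, 5, 5, 5]
}}

```text
clock: 6.42
eef_pos: [534.7, -115.8, 175.7]
eef_rot: [3.14, 0.309, -0.093]
wrist_force: [-7.0, -3.6, 8.9]
finger_gap: 11.6
finger_force: 40.0
```

```bash
python3 - <<'E'
from h import *
s=read_state();print(s['eef_pos'],s['eef_rot'],s['qd'].round(3))
b=camera('top');save('t3',b);b=b[:,:,::-1].copy()
print(shift(cv2.imread('pics/t1.png'),b,(243,220,286,240)),shift(cv2.imread('pics/t0.png'),b,(243,224,286,244)))
E
```

```text
[ 534.73050852 -115.76808091  175.68256506] [ 3.14021228  0.30896581 -0.09269836] [-0.01  -0.091  0.107  0.016 -0.141 -0.019]
(0.788740336894989, array([ 7.0327115, -4.0366135], dtype=float32), array([ 14.2, -19.3])) (0.7324649691581726, array([ 1.1757398, -8.835665 ], dtype=float32), array([26.2, -0.5]))
```

The rigid bite gave 14.4 mm per 0.9 rad with no slip, so the stage is at about 44.7 mm. I'll turn another 0.3 rad, then release.

{"name": "carry_out", "arguments": {
  "slide": [
    [0.0448, -0.0041, -0.0165],
    [0.0879, -0.0081, -0.0373],
    [0.1286, -0.0118, -0.0624],
    [0.1286, -0.0118, -0.0624],
    [0.1286, -0.0118, -0.0624],
    [0.1286, -0.0118, -0.0624],
    [0.1286, -0.0118, -0.0624],
    [0.1286, -0.0118, -0.0624],
    [0.1286, -0.0118, -0.0624]
  ],
  "dr": [
    [0.0014, 0.0159, 0],
    [0.0029, 0.0317, 0],
    [0.0044, 0.0476, 0],
    [0.0044, 0.0476, 0],
    [0.0044, 0.0476, 0],
    [0.0044, 0.0476, 0],
    [0.0044, 0.0476, 0],
    [0.0044, 0.0476, 0],
    [0.0044, 0.0476, 0]
  ],
  "gripper": [5, 5, 5, 5, 45, 45, 45, 45, 45]
}}

```text
clock: 7.22
eef_pos: [565.8, -118.0, 161.7]
eef_rot: [-3.141, 0.599, -0.092]
wrist_force: [-0.4, -0.2, 0.2]
finger_gap: 40.5
finger_force: 0.0
```

{"name": "carry_out", "arguments": {
  "slide": [
    [0.1, -0.01, 0.14],
    [0.2, -0.02, 0.28],
    [0.2, -0.2, 0.4],
    [0.1, -0.5, 0.5],
    [0, -0.7, 0.6],
    [0, -0.8, 0.6],
    [0, -0.8, 0.6],
    [0, -0.8, 0.6],
    [0, -0.8, 0.6],
    [0, -0.8, 0.6]
  ],
  "dr": [
    [0, 0, 0],
    [0, 0, 0],
    [-0.0087, -0.0951, 0],
    [-0.0087, -0.0951, 0],
    [-0.0087, -0.0951, 0],
    [-0.0087, -0.0951, 0],
    [-0.0087, -0.0951, 0],
    [-0.0087, -0.0951, 0],
    [-0.0087, -0.0951, 0],
    [-0.0087, -0.0951, 0]
  ],
  "gripper": [45, 45, 45, 45, 45, 45, 45, 45, 45, 45]
}}

```text
clock: 8.05
eef_pos: [565.7, -317.9, 311.0]
eef_rot: [-3.141, 0.001, -0.093]
wrist_force: [0.3, -0.5, 0.5]
finger_gap: 42.4
finger_force: 0.0
```

```bash
python3 - <<'E'
from h import *
a=camera('scene');b=camera('top');save('s4',a);save('t4',b)
f=lambda n:cv2.imread(n)
A=cv2.resize(f('pics/s4.png')[210:260,200:250],None,fx=8,fy=8,interpolation=cv2.INTER_CUBIC)
B=cv2.resize(f('pics/t4.png')[180:230,270:320],None,fx=8,fy=8,interpolation=cv2.INTER_CUBIC)
cv2.imwrite('pics/D.png',np.hstack([A,B]))
print(shift(f('pics/t0.png'),f('pics/t4.png'),(243,224,286,244)),read_state()['eef_pos'])
E
```

```text
(0.7173412442207336, array([ 7.7477136, -9.851565 ], dtype=float32), array([ 31.4, -19.4])) [ 566.49428731 -316.55922791  310.15449133]
```

View pics/D.png

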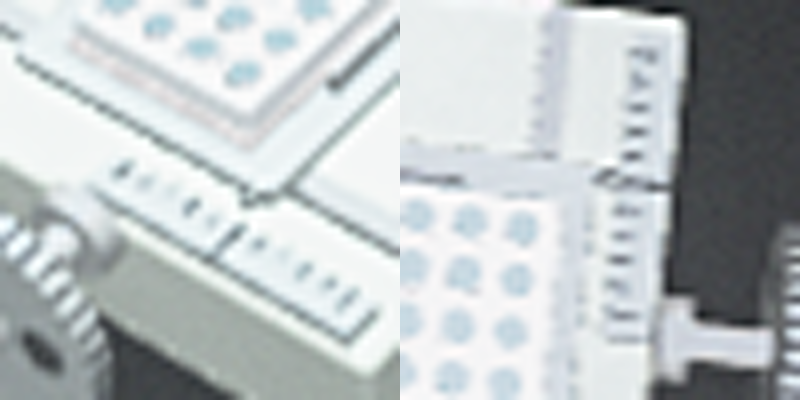

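In both halves the pointer tip (left (255,201), right (608,179)) sits by the long line (left (228,241), right (655,185)). I'll check it numerically with parallax included, and compare against the shift of the base rails.

```bash
python3 - <<'E'
from h import *
sc=lambda x,y,z:S(ray('scene',200+(x+.5)/8-.5,210+(y+.5)/8-.5,z))
tp=lambda x,y,z:S(ray('top',270+(x-400+.5)/8-.5,180+(y+.5)/8-.5,z))
print(sc(255,201,86),sc(228,241,72),tp(608,179,86),tp(655,185,72),tp(630,180,72))
f=lambda n:cv2.imread(n)
# wells: restrict sideways search
a,b=f('pics/t0.png'),f('pics/t4.png')
r=cv2.matchTemplate(b[205:248,240:290],a[224:244,243:286],cv2.TM_CCOEFF_NORMED);v,u=np.unravel_index(r[:,2:7].argmax(),r[:,2:7].shape);print(u+2-3,v-19,r[v-1:v+2,u+2])
print('scale ends',tp(645,48,72),tp(628,340,72),sc(374,316,72),sc(95,185,72))
print([ (S(ray('scene',*p,72))) for p in []])
E
```

```text
[ 55.3 -96.2] [  51.  -106.8] [ 54.3 -99.7] [  56.3 -118.5] [  57.2 -108.9]
2 -10 [0.41633394 0.49168804 0.2944429 ]
scale ends [ 109.  -109.6] [  -4.  -114.1] [ 112.5 -104. ] [  -3.6 -113.9]
[]
```

```bash
python3 - <<'E'
from h import *
def prof(c,n,y,z,xs):
    g=cv2.cvtColor(cv2.imread(n),cv2.COLOR_BGR2GRAY).astype(np.float32)
    p=np.array([proj(c,[*(R2@[x,y]+o),z]) for x in xs],np.float32)
    return cv2.remap(g,p[None,:,0],p[None,:,1],cv2.INTER_CUBIC)[0]
xs=np.arange(-6,116,1.)
for c,n in(('scene','s'),('top','t')):
  for y in(-108,-112,-116):
    q=prof(c,f'pics/{n}0.png' if 0 else f'pics/{n}4.png',y,72,xs);m=[(xs[i],int(q[i])) for i in range(1,len(q)-1) if q[i]<q[i-1] and q[i]<=q[i+1] and q[i]<q.max()-12]
    print(c,y,m)
  for k,x0 in((4,55),(0,23)):
   for y in(-92,-95,-98,-101):
    xx=np.arange(x0-14,x0+15,1.);print(c,k,y,prof(c,f'pics/{n}{k}.png',y,86,xx).astype(int).tolist())
E
```

```text
scene -108 [(np.float64(0.0), 216), (np.float64(10.0), 234), (np.float64(32.0), 230), (np.float64(42.0), 234), (np.float64(51.0), 163), (np.float64(61.0), 234), (np.float64(82.0), 229), (np.float64(101.0), 200), (np.float64(112.0), 159)]
scene -112 [(np.float64(-4.0), 235), (np.float64(11.0), 242), (np.float64(15.0), 241), (np.float64(22.0), 239), (np.float64(27.0), 239), (np.float64(33.0), 242), (np.float64(40.0), 241), (np.float64(51.0), 176), (np.float64(59.0), 242), (np.float64(65.0), 240), (np.float64(71.0), 240), (np.float64(77.0), 241), (np.float64(83.0), 241), (np.float64(90.0), 240), (np.float64(97.0), 241), (np.float64(102.0), 237), (np.float64(112.0), 167)]
scene -116 [(np.float64(2.0), 183), (np.float64(6.0), 181), (np.float64(13.0), 170), (np.float64(20.0), 182), (np.float64(26.0), 168), (np.float64(31.0), 175), (np.float64(38.0), 190), (np.float64(44.0), 175), (np.float64(51.0), 135), (np.float64(57.0), 180), (np.float64(63.0), 183), (np.float64(69.0), 176), (np.float64(75.0), 185), (np.float64(81.0), 197), (np.float64(87.0), 183), (np.float64(93.0), 184), (np.float64(9
[... 2936 characters left out ...]
 178, 146, 131, 149, 193, 233, 252, 248, 237, 234, 234, 235, 234, 231, 227]
top 0 -92 [210, 211, 212, 212, 212, 213, 214, 216, 220, 225, 228, 227, 221, 214, 211, 210, 210, 213, 217, 223, 231, 236, 237, 237, 236, 234, 233, 233, 233]
top 0 -95 [209, 213, 216, 217, 217, 219, 224, 229, 228, 221, 211, 197, 187, 182, 176, 164, 155, 160, 182, 213, 238, 247, 242, 235, 235, 234, 234, 234, 233]
top 0 -98 [232, 234, 236, 238, 240, 241, 249, 256, 248, 217, 172, 137, 129, 145, 166, 166, 154, 153, 176, 208, 239, 253, 249, 240, 238, 236, 236, 234, 234]
top 0 -101 [239, 236, 232, 228, 224, 222, 225, 239, 242, 213, 166, 120, 108, 129, 157, 174, 174, 174, 190, 214, 233, 245, 242, 234, 229, 230, 233, 236, 237]
```

The stage reads 48.4 mm in the top view and 52.4 mm in the scene view, and dead reckoning gives 49–50.5. The estimate is about 50 mm, so I'll accept it and go to the grip block.

{"name": "carry_out", "arguments": {
  "slide": [
    [0, 0, 0.15],
    [0, 0.1, 0.356],
    [-0.11, 1, 0.356],
    [-0.11, 1, 0.356],
    [-0.11, 1, 0.356],
    [-0.11, 1, 0.356],
    [-0.11, 1, 0.356],
    [-0.11, 1, 0.356],
    [-0.11, 1, 0.356],
    [-0.11, 1, 0.356]
  ],
  "dr": [
    [0, 0, 0.18],
    [0, 0, 0.18],
    [0, 0, 0.18],
    [0, 0, 0.18],
    [0, 0, 0.18],
    [0, 0, 0.18],
    [0, 0, 0.18],
    [0, 0, 0.18],
    [0, 0, 0.18],
    [0, 0, 0.18]
  ],
  "gripper": [80, 80, 80, 80, 80, 80, 80, 80, 80, 80],
  "newtons": 30
}}

```text
clock: 8.98
eef_pos: [538.5, -65.2, 399.8]
eef_rot: [-3.14, 0.001, 1.05]
wrist_force: [0.7, -1.1, -0.0]
finger_gap: 75.1
finger_force: 0.0
```

{"name": "carry_out", "arguments": {
  "slide": [
    [-0.0768, 0.7004, 0],
    [-0.0768, 0.7004, 0],
    [-0.0768, 0.7004, 0],
    [-0.0768, 0.7004, 0],
    [-0.0768, 0.7004, 0],
    [-0.0768, 0.7004, 0],
    [-0.0768, 0.7004, 0],
    [-0.0768, 0.7004, 0]
  ],
  "dr": [
    [0, 0, 0.07],
    [0, 0, 0.07],
    [0, 0, 0.07],
    [0, 0, 0.07],
    [0, 0, 0.07],
    [0, 0, 0.07],
    [0, 0, 0.07],
    [0, 0, 0.07]
  ],
  "gripper": [80, 80, 80, 80, 80, 80, 80, 80]
}}

```text
clock: 9.65
eef_pos: [519.5, 106.1, 399.6]
eef_rot: [-3.14, 0.001, 1.476]
wrist_force: [0.6, -0.7, 0.4]
finger_gap: 75.4
finger_force: 0.0
```

```bash
python3 - <<'E'
from h import *
a=camera('scene');b=camera('top');save('s5',a);save('t5',b)
f=lambda n:cv2.imread(n)
A=cv2.resize(f('pics/s5.png')[90:190,190:290],None,fx=4,fy=4,interpolation=cv2.INTER_CUBIC)
B=cv2.resize(f('pics/t5.png')[160:260,190:290],None,fx=4,fy=4,interpolation=cv2.INTER_CUBIC)
cv2.imwrite('pics/E.png',np.hstack([A,B]))
s=read_state();print(s['eef_pos'],s['eef_rot'],s['finger_gap'])
E
```

```text
[519.49726418 105.85486176 399.78842391] [-3.14062603e+00  3.12940637e-04  1.47624043e+00] 75.5856324403877
```

View pics/E.png

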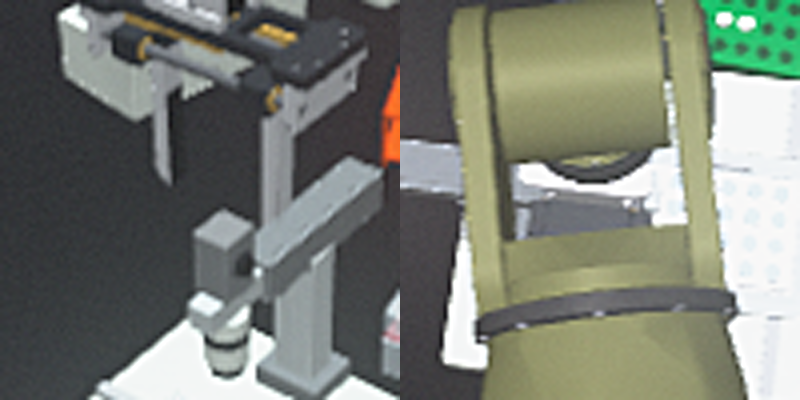

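The left finger tip is near (170,183) and the right finger near (280,190), straddling the block (top centre near (223,225)) as intended. Descend and close.

{"name": "carry_out", "arguments": {
  "slide": [
    [0, 0, -0.12],
    [0, 0, -0.22],
    [0, 0, -0.276],
    [0, 0, -0.276],
    [0, 0, -0.276]
  ],
  "dr": [
    [0, 0, 0],
    [0, 0, 0],
    [0, 0, 0],
    [0, 0, 0],
    [0, 0, 0]
  ],
  "gripper": [80, 80, 80, 80, 80]
}}

```text
clock: 10.17
eef_pos: [519.4, 106.3, 331.2]
eef_rot: [-3.14, 0.0, 1.477]
wrist_force: [0.1, -1.4, 0.0]
finger_gap: 75.5
finger_force: 0.0
```

{"name": "carry_out", "arguments": {
  "slide": [
    [0, 0, 0],
    [0, 0, 0],
    [0, 0, 0],
    [0, 0, 0],
    [0, 0, 0],
    [0, 0, 0],
    [0, 0, 0],
    [0, 0, 0],
    [0, 0, 0],
    [0, 0, 0]
  ],
  "dr": [
    [0, 0, 0],
    [0, 0, 0],
    [0, 0, 0],
    [0, 0, 0],
    [0, 0, 0],
    [0, 0, 0],
    [0, 0, 0],
    [0, 0, 0],
    [0, 0, 0],
    [0, 0, 0]
  ],
  "gripper": [10, 10, 10, 10, 10, 10, 10, 10, 10, 10]
}}

```text
clock: 11.0
eef_pos: [518.8, 107.2, 331.2]
eef_rot: [-3.14, 0.0, 1.479]
wrist_force: [-6.8, 0.8, 3.8]
finger_gap: 30.0
finger_force: 30.0
```

The gap is 30 mm, so the button is in. Draw the boom out 100 mm.

{"name": "carry_out", "arguments": {
  "slide": [
    [-0.0018, -0.02, 0],
    [-0.0055, -0.06, 0],
    [-0.011, -0.12, 0],
    [-0.0165, -0.18, 0],
    [-0.022, -0.24, 0],
    [-0.0275, -0.3, 0],
    [-0.033, -0.36, 0],
    [-0.0357, -0.388, 0],
    [-0.0366, -0.3983, 0],
    [-0.0366, -0.3983, 0]
  ],
  "dr": [
    [0, 0, 0],
    [0, 0, 0],
    [0, 0, 0],
    [0, 0, 0],
    [0, 0, 0],
    [0, 0, 0],
    [0, 0, 0],
    [0, 0, 0],
    [0, 0, 0],
    [0, 0, 0]
  ],
  "gripper": [10, 10, 10, 10, 10, 10, 10, 10, 10, 10],
  "newtons": 40
}}

```text
clock: 11.83
eef_pos: [509.0, 7.6, 331.2]
eef_rot: [-3.138, -0.001, 1.479]
wrist_force: [-14.2, 6.3, 5.7]
finger_gap: 30.2
finger_force: 40.0
```

{"name": "carry_out", "arguments": {
  "slide": [
    [0, 0, 0],
    [0, 0, 0],
    [0, 0, 0],
    [0, 0, 0],
    [0, 0, 0],
    [0, 0, 0]
  ],
  "dr": [
    [0, 0, 0],
    [0, 0, 0],
    [0, 0, 0],
    [0, 0, 0],
    [0, 0, 0],
    [0, 0, 0]
  ],
  "gripper": [10, 10, 10, 10, 10, 10]
}}

```text
clock: 12.33
eef_pos: [509.1, 8.2, 331.2]
eef_rot: [-3.138, -0.001, 1.48]
wrist_force: [-13.3, 6.2, 5.2]
finger_gap: 30.4
finger_force: 40.0
```

```bash
python3 - <<'E'
from h import *
a=camera('scene');b=camera('top');save('s6',a);save('t6',b)
f=lambda n:cv2.imread(n)
A=cv2.resize(f('pics/s6.png')[130:180,210:290],None,fx=6,fy=8,interpolation=cv2.INTER_CUBIC)
A=cv2.resize(f('pics/s6.png')[130:200,200:290],None,fx=5,fy=5,interpolation=cv2.INTER_CUBIC)
B=cv2.resize(f('pics/t6.png')[180:250,210:280],None,fx=5,fy=5,interpolation=cv2.INTER_CUBIC)
cv2.imwrite('pics/F.png',np.hstack([A,B]))
s=read_state();print(s['eef_pos'],s['eef_rot'],s['finger_gap'],s['wrist_force'],s['finger_force'])
E
```

```text
[509.09273058   8.25646034 331.14113189] [-3.13795299e+00 -1.13422125e-03  1.47970958e+00] 29.893650101749678 [-14.00002622   6.20246918   5.38543038] 40.01392185688019
```

View pics/F.png

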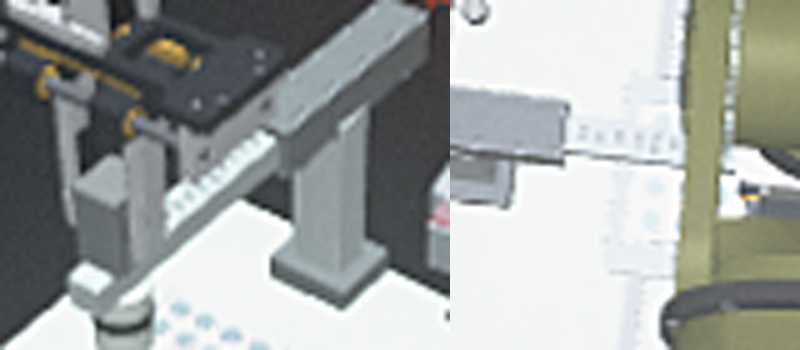

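The left half shows the boom out with scale ticks between the block and the mouth (278,130). The right half shows the mouth edge at (567,130). Now I'll sample the bar's scale along its line.

```bash
python3 - <<'E'
from h import *
for c,n in(('scene','s'),('top','t')):
  g=cv2.cvtColor(cv2.imread(f'pics/{n}6.png'),cv2.COLOR_BGR2GRAY).astype(np.float32)
  for x in(-4,0,4):
    ys=np.arange(94,4,-1.)
    p=np.array([proj(c,[*(R2@[x,y]+o),225]) for y in ys],np.float32)
    q=cv2.remap(g,p[None,:,0],p[None,:,1],cv2.INTER_CUBIC)[0].astype(int)
    print(c,x,q[:26].tolist(),[int(ys[i]) for i in range(1,89) if q[i]<q[i-1] and q[i]<=q[i+1]])
E
```

```text
scene -4 [153, 154, 157, 158, 157, 152, 145, 137, 128, 117, 110, 110, 122, 138, 155, 166, 175, 177, 174, 166, 155, 144, 141, 145, 156, 170] [84, 72, 62, 50, 43, 32, 22, 12]
scene 0 [167, 167, 168, 168, 168, 166, 159, 147, 134, 120, 108, 100, 104, 124, 158, 190, 220, 236, 241, 241, 236, 226, 213, 205, 204, 211] [83, 70, 60, 49, 41, 31, 20, 10]
scene 4 [167, 171, 175, 177, 177, 173, 164, 149, 131, 110, 92, 82, 89, 107, 137, 169, 195, 224, 245, 254, 256, 252, 245, 237, 229, 223] [83, 68, 59, 49, 39, 30, 19, 8]
top -4 [174, 173, 172, 173, 174, 175, 177, 177, 176, 174, 173, 173, 174, 177, 179, 174, 157, 144, 154, 183, 216, 237, 243, 244, 245, 242] [92, 84, 77, 68, 63, 57, 48, 36, 27, 20, 8]
top 0 [174, 174, 174, 174, 174, 174, 174, 174, 173, 173, 173, 173, 174, 177, 176, 164, 146, 143, 164, 197, 227, 240, 242, 243, 240, 231] [86, 77, 66, 57, 46, 36, 28, 17, 8, 6]
top 4 [175, 175, 174, 173, 174, 175, 176, 176, 176, 176, 176, 176, 177, 180, 174, 155, 140, 151, 178, 212, 234, 240, 243, 246, 245, 236] [91, 78, 66, 58, 47, 36, 26, 18, 9]
```

The lines fit to a 100 mm line right at the mouth (77 and 77 in the top view, 80 and 80 in the scene view). The travelled distance reads 99.4 mm, so I'll nudge 0.5 mm, settle and hand in.

{"name": "carry_out", "arguments": {
  "slide": [
    [0, -0.002, 0],
    [0, -0.002, 0],
    [0, -0.002, 0],
    [0, -0.002, 0],
    [0, -0.002, 0],
    [0, -0.002, 0],
    [0, -0.002, 0],
    [0, -0.002, 0]
  ],
  "dr": [
    [0, 0, 0],
    [0, 0, 0],
    [0, 0, 0],
    [0, 0, 0],
    [0, 0, 0],
    [0, 0, 0],
    [0, 0, 0],
    [0, 0, 0]
  ],
  "gripper": [10, 10, 10, 10, 10, 10, 10, 10]
}}

```text
clock: 13.1
eef_pos: [509.1, 7.8, 331.2]
eef_rot: [-3.138, -0.001, 1.48]
wrist_force: [-13.1, 6.8, 6.5]
finger_gap: 30.4
finger_force: 40.0
```

```bash
python3 - <<'E'
from h import *
s=read_state();print(s['eef_pos'],s['finger_gap'],s['finger_force'],s['qd'].round(4))
print(sign_off())
E
```

```text
[509.07341831   7.768153   331.17120151] 30.439084881585575 40.014665722846985 [ 0.0001 -0.0005 -0.0005 -0.0002 -0.0016  0.0008]
the job is handed in; nothing more can be done
None
```

I handed the job in at about 13 s with the stage at about 50 mm by my estimate (the two cameras read 48.4 and 52.4) and the boom drawn out to about 100 mm, still held at 40 N with the lock button in; `sign_off()` gave no verdict.

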